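Gauge two press dies and sort them by bore

TASK

Two aluminium press dies that look alike stand on the watchmaker's bench; one has a small bore and the other a large one. Slide one down over the stepped gauge pin as far as it will go: a die that stops on the pin's shoulder is small-bore and is to be stood upright in the square wooden tray, one that goes right down to the gauge's base is large-bore and is to be stood upright in the round steel dish; only once it is there, take the other die, try it on the pin as well and sort it the same way. Do not tip a die over, and leave the other things on the bench where they are.

Things in the scene. Friction and masses are not known exactly. Their poses are not given: they have to be found in the camera images.
- die_a: one of two press dies that look alike: plain aluminium cylinder, 46 mm across, 85 mm tall, standing upright, three thin dark lines low around it. Top closed; a blind bore 76 mm deep opens in its underside. One of the two has a 22 mm bore, the other 31 mm; this does not show from outside. Origin: centre of the underside; z up along its axis.
- die_b: one of two press dies that look alike: plain aluminium cylinder, 46 mm across, 85 mm tall, standing upright, three thin dark lines low around it. Top closed; a blind bore 76 mm deep opens in its underside. One of the two has a 22 mm bore, the other 31 mm; this does not show from outside. Origin: centre of the underside; z up along its axis.
- gauge: fixed stepped gauge: dark round base 76 mm across, 20 mm thick, with a bright upright steel pin. Pin 27 mm thick from 20 to 50 mm above the bench, where a flat shoulder, its edge bevelled, steps it to 18 mm; cone end from 82 to 90 mm. A small-bore die stops underside on shoulder, a large-bore die on the base. Origin: centre of the base's underside; z up.
- gauge_tip (a point): top of the gauge pin, 90 mm above the bench, on its axis
- tray_in (a point): centre of the inner floor (6 mm above the bench) of the fixed square dark wooden tray for the small-bore die: 120 x 120 mm outside, 108 x 108 mm inside, rim 22 mm above the bench; x and y run along its sides
- dish_in (a point): centre of the inner floor (5 mm above the bench) of the fixed round steel dish for the large-bore die: 120 mm across the rim, 104 mm across the inner floor, rim 22 mm above the bench
- loupe: black conical eye loupe, 38 mm wide, 34 mm tall, standing near the middle front; a bystander, to be left where it is. Origin near its underside's centre
- blower: terracotta-coloured rubber air blower, a bulb 76 mm wide with a nozzle, 118 mm tall; a bystander, to be left where it is. Origin near its underside's centre
- jar: glass jar with metal lid, 56 mm wide, 70 mm tall; a bystander, to be left where it is. Origin near its underside's centre
- screwdriver: screwdriver lying flat, 150 mm long; a bystander, to be left where it is. Origin near its underside's centre
- pot: small lidded black oil pot, 44 mm wide, 32 mm tall; a bystander, to be left where it is. Origin near its underside's centre
- brush: brush lying flat, 160 mm long; a bystander, to be left where it is. Origin near its underside's centre
Not all that is in view belongs to the job. What is shaped like the die_a but blue or orange is not meant.

How it is judged:
On the way, in this order (a step that is already met when the one before it is completed fails the run):
1. one die is slid onto the gauge pin as far as it goes (small bore: underside on the shoulder; large bore: on the base), the other still where it was ((((horizontal distance between die_a and gauge below 0.008 m and angle between die_a's own z axis and vertical below 0.12 rad and z of die_a in the frame of gauge between 0.046 and 0.054 m) and distance of die_b from where it was at the start of the episode below 0.03 m) or ((horizontal distance between die_b and gauge below 0.008 m and angle between die_b's own z axis and vertical below 0.12 rad and z of die_b in the frame of gauge between 0.016 and 0.024 m) and distance of die_a from where it was at the start of the episode below 0.03 m))), for 0.2 s.
2. that die stands in its own place (small bore: tray; large bore: dish), the other still where it was ((((angle between die_a's own z axis and vertical below 0.1 rad and z of die_a in the frame of tray_in between -0.006 and 0.006 m and x of die_a in the frame of tray_in between -0.036 and 0.036 m and y of die_a in the frame of tray_in between -0.036 and 0.036 m) and distance of die_b from where it was at the start of the episode below 0.03 m) or ((angle between die_b's own z axis and vertical below 0.1 rad and z of die_b in the frame of dish_in between -0.006 and 0.006 m and horizontal distance between die_b and dish_in below 0.036 m) and distance of die_a from where it was at the start of the episode below 0.03 m))), for 0.2 s.
3. the other die is slid onto the gauge pin as far as it goes, the first still in its place ((((angle between die_a's own z axis and vertical below 0.1 rad and z of die_a in the frame of tray_in between -0.006 and 0.006 m and x of die_a in the frame of tray_in between -0.036 and 0.036 m and y of die_a in the frame of tray_in between -0.036 and 0.036 m) and (horizontal distance between die_b and gauge below 0.008 m and angle between die_b's own z axis and vertical below 0.12 rad and z of die_b in the frame of gauge between 0.016 and 0.024 m)) or ((angle between die_b's own z axis and vertical below 0.1 rad and z of die_b in the frame of dish_in between -0.006 and 0.006 m and horizontal distance between die_b and dish_in below 0.036 m) and (horizontal distance between die_a and gauge below 0.008 m and angle between die_a's own z axis and vertical below 0.12 rad and z of die_a in the frame of gauge between 0.046 and 0.054 m)))), for 0.2 s.
At the end, for the whole second after the job is handed in: The small-bore die stands upright (within 0.1 rad) on the floor of the square wooden tray and the large-bore die upright on the floor of the round steel dish (underside within 6 mm of the floor, axis within 36 mm of the centre), both released and at rest (angle between each of die_a, die_b's own z axis and vertical below 0.1 rad and z of die_a in the frame of tray_in between -0.006 and 0.006 m and x of die_a in the frame of tray_in between -0.036 and 0.036 m and y of die_a in the frame of tray_in between -0.036 and 0.036 m and z of die_b in the frame of dish_in between -0.006 and 0.006 m and horizontal distance between die_b and dish_in below 0.036 m and linear speed of each of die_a, die_b below 0.05 m/s and angular speed of each of die_a, die_b below 0.05 rad/s); the robot touches nothing.
It fails at once if a die is tipped by more than 0.6 rad (angle between any of die_a, die_b's own z axis and vertical above 0.6 rad).
It fails at once if another thing on the bench is moved by more than 30 mm (distance of any of loupe, blower, jar, screwdriver, pot, brush from where it was at the start of the episode above 0.03 m).
It also fails if it takes over 72 s, if anything falls off the work surface, if the arm or the gripper's body presses on something with over 40 N, if the wrist force passes 120 N, or if a joint passes its speed limit or range.

ROBOT

A 6-joint arm with a two-finger parallel gripper is mounted at the origin on the work surface. World frame = base frame: x ahead of the robot, y to its left, z up, the work surface at z = 0. Lengths are in m, angles in rad, forces in N, time in s.
With the tool pointing down it reaches from about 0.3 to 0.85 m from the base axis. Payload 4.2 kg.
Tool frame: the origin (TCP) lies at the very end of the fingers, on their centre line; the grasp point (between the pads) lies 19 mm behind it; z points along the fingers, y is the direction in which the jaws open and shut (so a half turn about z gives the same grasp; the last joint's range is limited). The gripper opens to 91 mm and grips with 3 to 60 N. Pads are 32 mm wide; open, the fingers measure 118 mm over their backs; the gripper's body (76 mm by 178 mm) begins 60 mm behind the grasp point.
Start: joints at [1.237, 0.32, 1.565, -0, 1.257, -0.02], TCP at [0.177, 0.547, 0.214] pointing down, gripper open.
Joint ranges: [-3.11, 3.11], [-0.84, 2.01], [0.21, 2.61], [-1.34, 4.49], [0.05, 2.63], [-2.56, 2.56]. Speed limits (rad/s): [2.57, 2.57, 3.14, 3.14, 3.14, 3.14].

INTERFACE

Orientations are given as a rotation vector (axis times angle).
In Python, from bench import r gives the robot as it stands.
- The arm moves only by the tool step_arm, never from a script. Its argument "rows" is a list of rows, each a list of 7 numbers: the turn, a rotation vector about the world's x, y, z in degrees, then the shift along the world's x, y, z in m, then the opening, from -1 (shut) to 1 (fully open). A call has 1 to 12 rows; each row shifts and turns the commanded pose from where the row before left it; what a row does not reach is not made up. A row lasts 1/12 s, in which the tool goes at most 41.7 mm and 7.16 degrees, less where a joint would pass 70% of its speed; a pose out of reach is approached as far as the arm can. A call with a gripper value outside its range is refused whole. The fingers move at their own pace and stop on an object; "force" is the grip in N (left out, the last holds). Time passes only in rows, so rows that do not move let the fingers close. It gives the time, the measured TCP pose, the force and the opening at its end, in the units of the state.
- r.sense(): the state, without advancing time (a new reading comes with each control period).
- r.capture(name): name is "scene" or "top"; returns a dict with "frame" (480x640x3 uint8, red, green, blue), "intrinsics" (3x3 intrinsics, pixels), "R" (3x3) and "t" (3): a world point X has camera coordinates R X + t. Camera axes: x right, y down, z forward; pixel columns grow to the right and rows downward; lengths in m; the calibration is good to about 2 mm. A picture is of the moment at which its call begins. There is no depth.
- r.sign_off(): hands the job in, once; it reports no verdict.
The state is a dict: "clock": time; "joint_positions": joint angles; "qvel": joint speeds; "tau": joint torques, N m; "position": TCP position; "eef_rot": TCP orientation; "force": force on the tool from outside, world axes, zero at the start; "torque": the same for the moment, N m; "gripper_width": finger opening in m.
Only numpy, scipy, OpenCV 4.12 (cv2) and the standard library are available. Lean on these libraries where they do the work, as an engineer would, in place of code of your own. Each camera call takes 0.05 s, during which the arm holds its last target. There are 200 camera calls.

## Working session

There is one attempt and no reset: what is moved stays moved. The work goes in short steps, Python scripts to look and compute and a tool call to move; the robot and the scene stay as the last step left them, time stands still between calls to the robot, and variables do not carry over. Pictures are saved under pics/ and viewed, about 8 in all and at most 12, crops included, and the job is handed in when it is done.

Besides the shell and the picture viewer there is one more tool, called after "Request:" as a command line: name --pt "numbers of a row" for each row, then --argument value for the rest. step_arm: Moves the arm, as the interface text tells. Its arguments: {"type":"object","properties":{"rows":{"type":"array","items":{"type":"array","items":{"type":"number"}}},"force":{"type":"number"}},"required":["rows"]}

```bash
mkdir -p pics; python3 - <<'E'
from bench import r
import cv2,numpy as np
for n in ("scene","top"):
    c=r.capture(n); cv2.imwrite(f"pics/{n}0.png",c["frame"][:,:,::-1]); np.savez(f"{n}0.npz",**c)
    print(n,np.round(c["intrinsics"],1).tolist(),np.round(c["R"],3).tolist(),np.round(c["t"],3).tolist(), (-c["R"].T@c["t"]).round(3))
s=r.sense();print({k:np.round(v,3).tolist() for k,v in s.items()})
E
```

```text
scene [[580.2, 0.0, 316.1], [0.0, 580.2, 235.0], [0.0, 0.0, 1.0]] [[-0.602, 0.799, -0.001], [0.654, 0.492, -0.575], [-0.459, -0.347, -0.818]] [0.343, -0.341, 1.464] [1.101 0.401 1.003]
top [[477.9, 0.0, 323.0], [0.0, 477.9, 244.9], [0.0, 0.0, 1.0]] [[0.016, -1.0, -0.004], [-0.993, -0.016, -0.117], [0.117, 0.006, -0.993]] [-0.008, 0.587, 0.917] [ 0.476 -0.004  0.979]
{'clock': 0.1, 'joint_positions': [1.237, 0.32, 1.566, -0.0, 1.257, -0.02], 'qvel': [0.001, -0.001, -0.002, 0.001, 0.002, 0.001], 'tau': [0.0, -41.333, -23.251, 0.073, 0.042, -0.0], 'position': [0.177, 0.546, 0.213], 'eef_rot': [-0.491, -3.103, 0.002], 'force': [-0.4, 0.06, -0.125], 'torque': [-0.001, -0.051, 0.007], 'gripper_width': 0.091}
```

View pics/scene0.png

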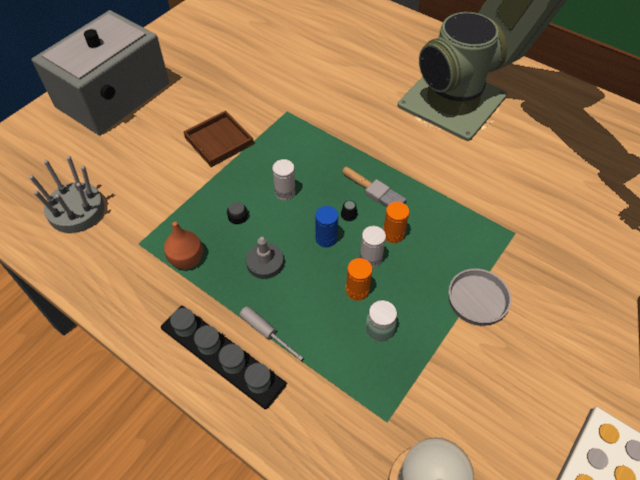

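View pics/top0.png

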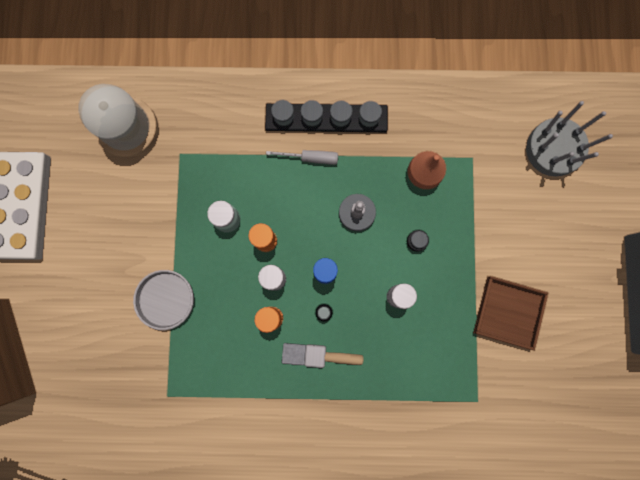

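The scene image shows white-topped aluminium cylinders at (284,180) and (373,245). Possible confusions are the jar at (382,320), blue cylinder (327,226) and orange cylinders (396,222) and (359,279). In the top image the dies are at (404,296) and (271,278), the jar at (221,214), the gauge (358,212), the tray (511,314) and the dish (164,300).

```bash
cat > h.py <<'E'
import numpy as np,cv2
def ray(c,u,v,z):
    d=c["R"].T@np.linalg.inv(c["intrinsics"])@np.array([u,v,1.]); o=-c["R"].T@c["t"]
    return (o+d*(z-o[2])/d[2])[:2]
def proj(c,X):
    p=c["intrinsics"]@(c["R"]@np.array(X)+c["t"]); return p[:2]/p[2]
def blob(c,mask,uv,rad):
    m=np.zeros(mask.shape,np.uint8); cv2.circle(m,(int(uv[0]),int(uv[1])),rad,255,-1); m&=mask
    n,l,s,ce=cv2.connectedComponentsWithStats(m)
    i=1+np.argmax(s[1:,4]); cs,_=cv2.findContours((l==i).astype(np.uint8),cv2.RETR_EXTERNAL,cv2.CHAIN_APPROX_NONE)
    return cv2.fitEllipse(cv2.convexHull(cs[0])),s[i,4]
E
python3 - <<'E'
from h import *
S=np.load("scene0.npz");T=np.load("top0.npz")
S={k:S[k] for k in S};T={k:T[k] for k in T}
def white(c,th):
    h=cv2.cvtColor(c["frame"],cv2.COLOR_RGB2HSV); return ((h[...,1]<50)&(h[...,2]>th)).astype(np.uint8)*255
for nm,c,pts in(("S",S,((284,168),(373,236),(382,312))),("T",T,((404,296),(271,278),(221,214)))):
    for p in pts:
        for th in(185,):
            e,a=blob(c,white(c,th),p,18); print(nm,p,th,np.round(e[0],1),np.round(e[1],1),a,ray(c,*e[0],.085).round(4))
# tray, dish, gauge base in top
f=T["frame"];h=cv2.cvtColor(f,cv2.COLOR_RGB2HSV)
print("px",[(p,h[p[1],p[0]].tolist()) for p in((511,314),(480,310),(164,300),(358,222),(345,213),(359,205),(330,330),(560,330),(120,300))])
a=cv2.resize(T["frame"][180:330,260:430],None,fx=3,fy=3,interpolation=cv2.INTER_CUBIC)
b=cv2.resize(S["frame"][150:290,220:400],None,fx=3,fy=3,interpolation=cv2.INTER_CUBIC)
H=max(a.shape[0],b.shape[0]); a=cv2.copyMakeBorder(a,0,H-a.shape[0],0,0,0);b=cv2.copyMakeBorder(b,0,H-b.shape[0],0,0,0)
o=cv2.hconcat([a,b]);k=800/o.shape[1];cv2.imwrite("pics/crop1.png",cv2.resize(o,None,fx=k,fy=k)[:,:,::-1]);print(k)
E
```

```text
S (284, 168) 185 [282.9 167.2] [15.3 20.4] 254 [ 0.489  -0.1493]
S (373, 236) 185 [373.6 235.2] [18.3 22.7] 333 [0.5199 0.1007]
S (382, 312) 185 [382.6 312.5] [23.6 26.8] 508 [0.6495 0.2063]
T (404, 296) 185 [403.9 295.4] [23.  23.6] 434 [ 0.4884 -0.1506]
T (271, 278) 185 [270.2 276.6] [22.8 23.5] 434 [0.5193 0.0992]
T (221, 214) 185 [220.  212.8] [23.8 24.8] 473 [0.6388 0.1983]
px [((511, 314), [9, 140, 106]), ((480, 310), [8, 127, 36]), ((164, 300), [0, 14, 168]), ((358, 222), [110, 16, 49]), ((345, 213), [120, 2, 108]), ((359, 205), [3, 12, 190]), ((330, 330), [72, 91, 115]), ((560, 330), [15, 95, 186]), ((120, 300), [15, 94, 184])]
0.7619047619047619
```

View pics/crop1.png

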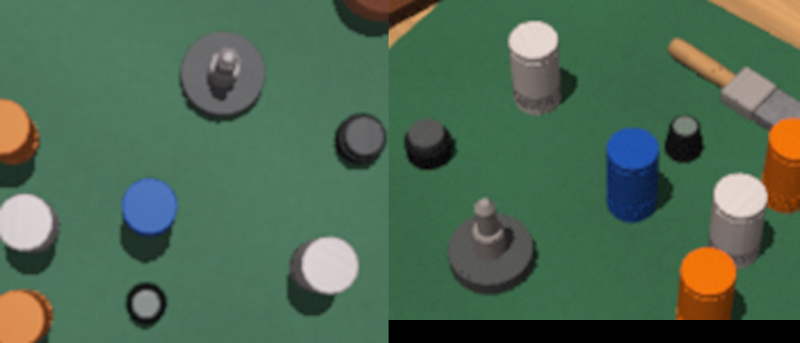

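The crop confirms the choice: both white-topped cylinders have thin dark lines low down and plain aluminium bodies. Next I locate the gauge, tray, dish and neighbouring objects.

```bash
python3 - <<'E'
from h import *
S=np.load("scene0.npz");T=np.load("top0.npz")
S={k:S[k] for k in S};T={k:T[k] for k in T}
hs=lambda c:cv2.cvtColor(c["frame"],cv2.COLOR_RGB2HSV)
g=lambda m:m.astype(np.uint8)*255
h=hs(T);hS=hs(S)
for nm,c,H,p,q in(("T",T,h,(358,212),(359,205)),("S",S,hS,(265,258),(263,241))):
    e,a=blob(c,g(H[...,1]<45),p,30 if nm=="S" else 26); print(nm,"base",np.round(e[0],1),np.round(e[1],1),a,ray(c,*e[0],.02).round(4))
e,a=blob(T,g((h[...,1]<45)),(164,300),38);print("dish T",np.round(e[0],1),np.round(e[1],1),ray(T,*e[0],.022).round(4))
e,a=blob(S,g((hS[...,1]<45)),(479,296),40);print("dish S",np.round(e[0],1),np.round(e[1],1),ray(S,*e[0],.022).round(4))
for nm,c,H,p in(("T",T,h,(511,314)),("S",S,hS,(219,138))):
    m=np.zeros((480,640),np.uint8);cv2.circle(m,p,48,255,-1);m&=g((H[...,2]<130)&(H[...,1]>100)&((H[...,0]<14)|(H[...,0]>170)))
    cs,_=cv2.findContours(m,0,1);b=max(cs,key=cv2.contourArea);r_=cv2.minAreaRect(b)
    w=np.array([ray(c,*q,.022) for q in cv2.boxPoints(r_)]);print("tray",nm,np.round(r_[0],1),np.round(r_[1],1),"rot",r_[2],w.round(3).tolist(),w.mean(0).round(4))
for nm,rng,p in(("or1",(5,20),(262,237)),("or2",(5,20),(267,320)),("blue",(100,125),(325,271))):
    e,a=blob(T,g((h[...,0]>rng[0])&(h[...,0]<rng[1])&(h[...,1]>120)&(h[...,2]>(170 if nm!="blue" else 150))),p,18);print(nm,np.round(e[0],1),np.round(e[1],1),ray(T,*e[0],.085).round(3))
for nm,p,z in(("pot",(418,240),.03),("loupe",(324,313),.03),("blower",(434,160),.118),("jar",(221,214),.07),("brush",(310,355),.01),("brushend",(362,358),.01),("sd",(337,158),.02)): print(nm,ray(T,*p,z).round(3))
for n,c,x0,y0,w in(("T",T,338,190,44),("S",S,240,228,50)):
    a=cv2.resize(c["frame"][y0:y0+w,x0:x0+w],(400,400),interpolation=cv2.INTER_CUBIC);globals()["i"+n]=a
cv2.imwrite("pics/crop2.png",cv2.hconcat([iT,iS])[:,:,::-1])
for G in((.635,-.075),(.63,-.07),(.64,-.07)): print(G,proj(T,[*G,.09]).round(1),proj(S,[*G,.09]).round(1),proj(T,[*G,.0]).round(1))
E
```

```text
T base [357.  212.1] [36.7 37.4] 1092 [ 0.6567 -0.0662]
S base [264.2 258.6] [36.3 41.5] 1099 [ 0.659  -0.0645]
dish T [163.3 299.7] [59.4 61.2] [0.473  0.3182]
dish S [478.4 296.2] [54.6 63.6] [0.4784 0.3211]
tray T [510.3 313.2] [63.8 62.8] rot 14.03624439239502 [[0.412, -0.294], [0.533, -0.327], [0.504, -0.449], [0.384, -0.415]] [ 0.4581 -0.3714]
tray S [218.4 137.4] [44.  58.6] rot 61.69924545288086 [[0.504, -0.447], [0.359, -0.413], [0.428, -0.287], [0.563, -0.324]] [ 0.4632 -0.3675]
or1 [260.3 234.9] [23.1 23.9] [0.598 0.12 ]
or2 [266.6 319.1] [23.9 24.7] [0.441 0.104]
blue [325.  269.5] [23.1 23.5] [ 0.534 -0.003]
pot [ 0.6   -0.188]
loupe [ 0.452 -0.002]
blower [ 0.738 -0.202]
jar [0.639 0.2  ]
brush [0.369 0.024]
brushend [ 0.364 -0.079]
sd [ 0.769 -0.024]
(0.635, -0.075) [364.  216.6] [265.3 227.9] [360.5 224.2]
(0.63, -0.07) [361.3 219.2] [269.  227.5] [358.  226.5]
(0.64, -0.07) [361.4 213.9] [265.7 230.9] [358.1 221.8]
```

View pics/crop2.png

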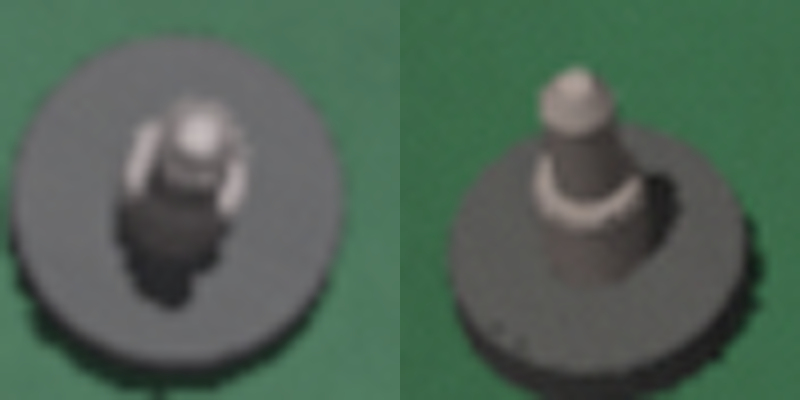

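Request:
step_arm --pt "0 0 1.5 0.0214 -0.028 0 1" --pt "0 0 1.5 0.0214 -0.028 0 1" --pt "0 0 1.5 0.0214 -0.028 0 1" --pt "0 0 1.5 0.0214 -0.028 0 1" --pt "0 0 1.5 0.0214 -0.028 0 1" --pt "0 0 1.5 0.0214 -0.028 0 1" --pt "0 0 1.5 0.0214 -0.028 0 1" --pt "0 0 1.5 0.0214 -0.028 0 1" --pt "0 0 1.5 0.0214 -0.028 0 1" --pt "0 0 1.5 0.0214 -0.028 0 1" --pt "0 0 1.5 0.0214 -0.028 0 1" --pt "0 0 1.5 0.0214 -0.028 0 1"

```text
clock: 1.1
position: [0.4348, 0.2093, 0.2138]
eef_rot: [0.003, -3.141, 0.0]
force: [0.4, 1.1, -1.0]
gripper_width: 0.0912
```

```bash
python3 - <<'E'
from h import *
S=np.load("scene0.npz");T=np.load("top0.npz")
print(ray(T,359.3,203.8,.088),ray(S,261.4,238,.088))
# triangulated (z free)
P=lambda c:c["intrinsics"]@np.c_[c["R"],c["t"]]
X=cv2.triangulatePoints(P(T),P(S),np.array([[359.3],[203.8]]),np.array([[261.4],[238.]]));print((X[:3]/X[3]).ravel())
E
```

```text
[ 0.65980377 -0.0661086 ] [ 0.65682015 -0.06680988]
[ 0.65873292 -0.0653574   0.09157046]
```

Request:
step_arm --pt "0 0 0 0.02 -0.026 0 1" --pt "0 0 0 0.02 -0.026 0 1" --pt "0 0 0 0.02 -0.026 0 1" --pt "0 0 0 0.016 -0.02 0 1" --pt "0 0 0 0.0087 -0.0113 0 1" --pt "0 0 0 0 0 -0.02 1" --pt "0 0 0 0 0 -0.02 1" --pt "0 0 0 0 0 -0.02 1" --pt "0 0 0 0 0 -0.02 1" --pt "0 0 0 0 0 -0.02 1" --pt "0 0 0 0 0 0 1" --pt "0 0 0 0 0 0 1"

```text
clock: 2.1
position: [0.518, 0.1019, 0.1133]
eef_rot: [0.001, -3.139, 0.0]
force: [0.2, -0.9, -0.1]
gripper_width: 0.0917
```

```bash
python3 - <<'E'
from bench import r
import cv2,numpy as np
c=r.capture("scene");s=r.sense();print(s["position"].round(4),s["eef_rot"].round(3),s["joint_positions"].round(2))
cv2.imwrite("pics/s1.png",cv2.resize(c["frame"][120:320,240:500],(780,600))[:,:,::-1])
E
```

```text
[0.5191 0.1021 0.1144] [-1.000e-03  3.142e+00  0.000e+00] [ 0.17  0.33  1.82  0.    0.99 -1.4 ]
```

View pics/s1.png

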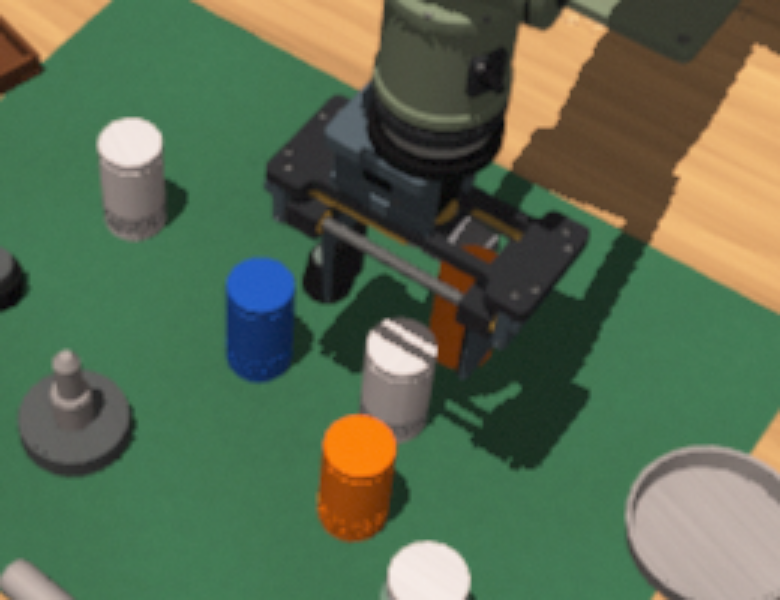

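The die sits between the two open fingers at about crop pixel (400,370), with the orange cylinders clear on both sides.

Request:
step_arm --pt "0 0 0 0 -0.0015 -0.015 1" --pt "0 0 0 0 0 -0.015 1" --pt "0 0 0 0 0 -0.015 1" --pt "0 0 0 0 0 -0.015 1" --pt "0 0 0 0 0 -0.014 1" --pt "0 0 0 0 0 0 1" --pt "0 0 0 0 0 0 0" --pt "0 0 0 0 0 0 -0.2" --pt "0 0 0 0 0 0 -0.4" --pt "0 0 0 0 0 0 -1" --pt "0 0 0 0 0 0 -1" --pt "0 0 0 0 0 0 -1" --force 30

```text
clock: 3.15
position: [0.5192, 0.1002, 0.0405]
eef_rot: [-0.001, 3.141, 0.0]
force: [-0.4, -0.4, 0.5]
gripper_width: 0.0541
```

Request:
step_arm --pt "0 0 0 0 0 0 -1" --pt "0 0 0 0 0 0 -1" --pt "0 0 0 0 0 0.01 -1" --pt "0 0 0 0 0 0.02 -1" --pt "0 0 0 0 0 0.025 -1" --pt "0 0 0 0 0 0.025 -1" --pt "0 0 0 0 0 0.025 -1" --pt "0 0 0 0 0 0.02 -1" --pt "0 0 0 0 0 0 -1"

```text
clock: 3.9
position: [0.5215, 0.1006, 0.1696]
eef_rot: [-0.001, 3.133, 0.003]
force: [0.8, -0.3, -1.6]
gripper_width: 0.045
```

Request:
step_arm --pt "0 0 0 0.014 -0.0166 0 -1" --pt "0 0 0 0.014 -0.0166 0 -1" --pt "0 0 0 0.014 -0.0166 0 -1" --pt "0 0 0 0.014 -0.0166 0 -1" --pt "0 0 0 0.014 -0.0166 0 -1" --pt "0 0 0 0.014 -0.0166 0 -1" --pt "0 0 0 0.014 -0.0166 0 -1" --pt "0 0 0 0.014 -0.0166 0 -1" --pt "0 0 0 0.014 -0.0166 0 -1" --pt "0 0 0 0.013 -0.0166 0 -1" --pt "0 0 0 0 0 0 -1" --pt "0 0 0 0 0 0 -1"

```text
clock: 4.9
position: [0.6575, -0.0665, 0.1631]
eef_rot: [-0.002, -3.138, -0.001]
force: [-0.2, 0.4, -2.7]
gripper_width: 0.045
```

```bash
python3 - <<'E'
from bench import r
import cv2,numpy as np
c=r.capture("scene");d=r.capture("top");s=r.sense();print(s["position"].round(4),s["eef_rot"].round(3),s["force"].round(2))
np.savez("s2.npz",**c)
a=cv2.resize(c["frame"][170:290,200:320],(400,400),interpolation=2);b=cv2.resize(d["frame"][150:270,300:420],(400,400),interpolation=2)
cv2.imwrite("pics/s2.png",cv2.hconcat([a,b])[:,:,::-1])
E
```

```text
[ 0.6569 -0.0653  0.1639] [ 1.000e-03 -3.139e+00 -1.000e-03] [-0.13  0.37 -1.25]
```

View pics/s2.png

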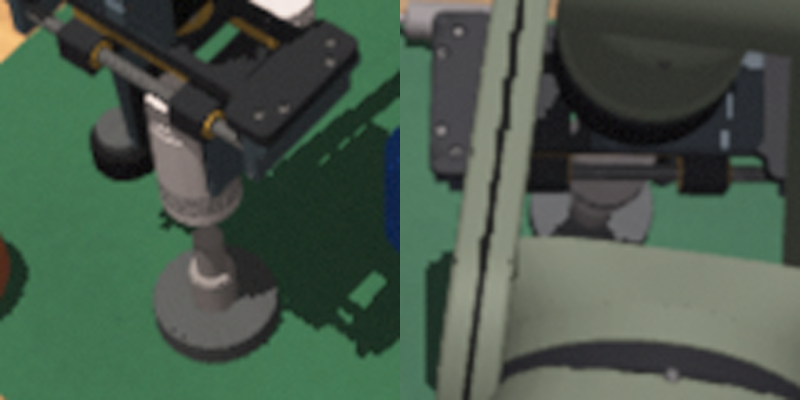

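In the scene crop the die hangs upright directly above the pin, its lower rim at about (200,205) and the pin at (208,245). I compare that with the predicted position.

```bash
python3 - <<'E'
from h import *
c=np.load("s2.npz");P=np.array([.6572,-.066])
f=lambda z,rr=.023:np.array([proj(c,[P[0]+rr*np.cos(t),P[1]+rr*np.sin(t),z]) for t in np.linspace(0,6.28,60)])
im=cv2.resize(c["frame"][170:290,200:320],(600,600),interpolation=2)[:,:,::-1].copy()
for z in(.123,): cv2.polylines(im,[((f(z)-[200,170]+.5)*5).astype(int)],1,(0,0,255),1)
P=np.array([.658,-.066])
for z,rr in((.02,.038),(.05,.0135)): cv2.polylines(im,[((f(z,rr)-[200,170]+.5)*5).astype(int)],1,(0,255,255),1)
cv2.imwrite("pics/s3.png",im)
E
```

```text
(no output)
```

View pics/s3.png

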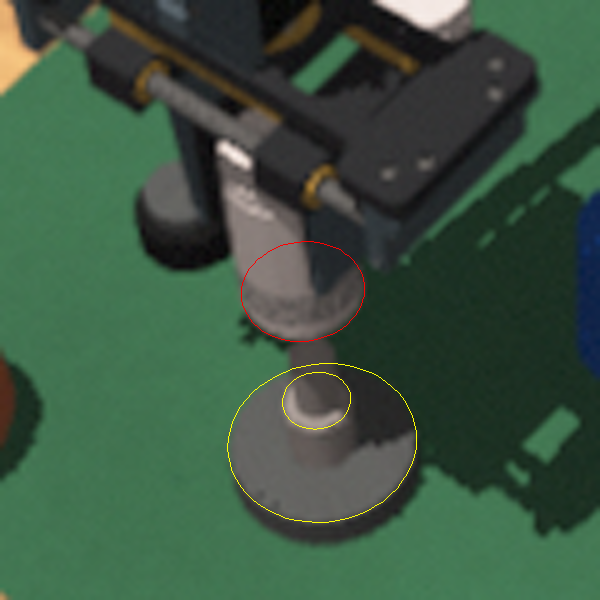

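Drawn outlines of the die's lower rim and of the gauge base and shoulder match the picture within about 1 mm. I lower the die while watching the force.

Request:
step_arm --pt "0 0 0 0.0005 0 -0.012 -1" --pt "0 0 0 0 0 -0.012 -1" --pt "0 0 0 0 0 -0.008 -1" --pt "0 0 0 0 0 -0.006 -1" --pt "0 0 0 0 0 -0.006 -1" --pt "0 0 0 0 0 -0.005 -1" --pt "0 0 0 0 0 0 -1"

```text
clock: 5.58
position: [0.6578, -0.0657, 0.1147]
eef_rot: [0.001, -3.14, -0.001]
force: [-0.1, -0.4, -1.5]
gripper_width: 0.0453
```

Request:
step_arm --pt "0 0 0 0 0 -0.008 -1" --pt "0 0 0 0 0 -0.008 -1" --pt "0 0 0 0 0 -0.005 -1" --pt "0 0 0 0 0 -0.002 -1" --pt "0 0 0 0 0 -0.002 -1" --pt "0 0 0 0 0 -0.001 -1" --pt "0 0 0 0 0 -0.001 -1" --pt "0 0 0 0 0 0 -1"

```text
clock: 6.25
position: [0.6586, -0.0659, 0.0901]
eef_rot: [-0.001, 3.141, -0.0]
force: [-2.2, 0.1, 3.7]
gripper_width: 0.0455
```

Request:
step_arm --pt "0 0 0 0 0 -0.001 -1" --pt "0 0 0 0 0 -0.001 -1" --pt "0 0 0 0 0 0 -1" --pt "0 0 0 0 0 0 -1"

```text
clock: 6.58
position: [0.6595, -0.0659, 0.0899]
eef_rot: [-0.0, 3.138, -0.0]
force: [-3.2, 0.5, 10.9]
gripper_width: 0.0449
```

```bash
python3 - <<'E'
from bench import r
import cv2,numpy as np
print(r.sense()["force"].round(2),r.sense()["torque"].round(2),r.sense()["position"].round(4))
c=r.capture("scene");s=r.sense();print(s["position"].round(4),s["eef_rot"].round(3),s["force"].round(2),s["torque"].round(2))
np.savez("s4.npz",**c)
cv2.imwrite("pics/s4.png",cv2.resize(c["frame"][190:290,210:310],(600,600),interpolation=2)[:,:,::-1])
E
```

```text
[-3.18  0.52 10.89] [0.13 0.62 0.03] [ 0.6595 -0.0659  0.0899]
[ 0.6595 -0.0659  0.0899] [-0.     3.138 -0.   ] [-1.87  0.65 10.07] [ 0.17  0.68 -0.01]
```

View pics/s4.png

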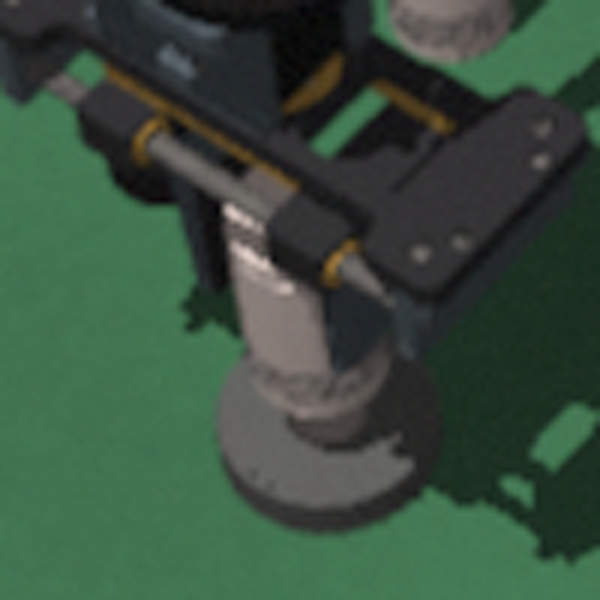

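The die has stopped with its underside about level with the shoulder and the thick part of the pin showing below it. To rule out a large bore catching on the bevel, I shift it sideways while pressing lightly.

Request:
step_arm --pt "0 0 0 -0.001 0 0 -1" --pt "0 0 0 -0.001 0 0 -1" --pt "0 0 0 0 0 0 -1"

```text
clock: 6.88
position: [0.6591, -0.0659, 0.09]
eef_rot: [-0.0, 3.134, -0.001]
force: [0.5, 0.2, 8.0]
gripper_width: 0.045
```

Request:
step_arm --pt "0 0 0 0 0.001 0 -1" --pt "0 0 0 0 0.001 0 -1" --pt "0 0 0 0 0 0 -1"

```text
clock: 7.13
position: [0.6591, -0.0656, 0.09]
eef_rot: [-0.002, 3.134, -0.006]
force: [0.3, -2.8, 8.2]
gripper_width: 0.0454
```

Request:
step_arm --pt "0 0 0 0 -0.002 0 -1" --pt "0 0 0 0 -0.002 0 -1" --pt "0 0 0 0 0 0 -1"

```text
clock: 7.38
position: [0.659, -0.0663, 0.09]
eef_rot: [0.002, 3.134, 0.005]
force: [1.0, 4.9, 8.9]
gripper_width: 0.0449
```

Request:
step_arm --pt "0 0 0 0 0.002 0 -1" --pt "0 0 0 0.002 0 0 -1" --pt "0 0 0 0.002 0 0 -1" --pt "0 0 0 0 0 0 -1"

```text
clock: 7.72
position: [0.6614, -0.0659, 0.09]
eef_rot: [-0.001, 3.138, -0.0]
force: [-3.4, 0.6, 11.7]
gripper_width: 0.0451
```

Request:
step_arm --pt "0 0 0 -0.002 0 0.006 -1" --pt "0 0 0 0 0 0 -1" --pt "0 0 0 0 0 0 -1"

```text
clock: 7.97
position: [0.6586, -0.0659, 0.093]
eef_rot: [-0.0, 3.141, 0.0]
force: [0.4, -0.1, -1.9]
gripper_width: 0.0452
```

Request:
step_arm --pt "0 0 0 0 0.002 0 -1" --pt "0 0 0 0 0.002 0 -1" --pt "0 0 0 0 0 0 -1" --pt "0 0 0 0 0 0 -1"

```text
clock: 8.3
position: [0.6591, -0.0641, 0.0926]
eef_rot: [-0.002, 3.141, -0.007]
force: [1.0, -5.9, -1.5]
gripper_width: 0.0447
```

Request:
step_arm --pt "0 0 0 0 -0.004 0 -1" --pt "0 0 0 0 -0.004 0 -1" --pt "0 0 0 0 0 0 -1" --pt "0 0 0 0 0 0 -1"

```text
clock: 8.63
position: [0.6586, -0.0683, 0.0924]
eef_rot: [-0.001, -3.141, -0.005]
force: [1.1, 5.3, -2.8]
gripper_width: 0.045
```

Free sideways play is only about ±2 mm, which is a 22 mm bore on the 18 mm pin. This is the small-bore die, so it goes to the tray.

Request:
step_arm --pt "0 0 0 0 0.004 0.01 -1" --pt "0 0 0 0 0 0.02 -1" --pt "0 0 0 0 0 0.02 -1" --pt "0 0 0 0 0 0.02 -1" --pt "0 0 0 0 0 0.01 -1" --pt "0 0 0 0 0 0 -1"

```text
clock: 9.13
position: [0.6599, -0.0663, 0.1764]
eef_rot: [-0.001, 3.136, -0.002]
force: [0.1, -0.7, -1.8]
gripper_width: 0.0446
```

Request:
step_arm --pt "0 0 0 -0.01 -0.015 0 -1" --pt "0 0 0 -0.018 -0.0275 0 -1" --pt "0 0 0 -0.018 -0.0275 0 -1" --pt "0 0 0 -0.018 -0.0275 0 -1" --pt "0 0 0 -0.018 -0.0275 0 -1" --pt "0 0 0 -0.018 -0.0275 0 -1" --pt "0 0 0 -0.018 -0.0275 0 -1" --pt "0 0 0 -0.018 -0.0275 0 -1" --pt "0 0 0 -0.018 -0.0275 0 -1" --pt "0 0 0 -0.018 -0.0275 0 -1" --pt "0 0 0 -0.018 -0.0275 0 -1" --pt "0 0 0 -0.009 -0.014 0 -1"

```text
clock: 10.13
position: [0.4556, -0.3724, 0.1714]
eef_rot: [-0.003, -3.137, -0.0]
force: [0.1, 0.4, -1.3]
gripper_width: 0.0452
```

Request:
step_arm --pt "0 0 0 0 0 0 -1" --pt "0 0 0 0 0 -0.02 -1" --pt "0 0 0 0 0 -0.02 -1" --pt "0 0 0 0 0 -0.02 -1" --pt "0 0 0 0 0 -0.02 -1" --pt "0 0 0 0 0 -0.015 -1" --pt "0 0 0 0 0 0 -1"

```text
clock: 10.72
position: [0.4568, -0.3671, 0.0736]
eef_rot: [0.001, -3.134, -0.01]
force: [-1.1, 0.8, -2.0]
gripper_width: 0.0453
```

Request:
step_arm --pt "0 0 0 0 0 -0.01 -1" --pt "0 0 0 0 0 -0.01 -1" --pt "0 0 0 0 0 -0.005 -1" --pt "0 0 0 0 0 -0.003 -1" --pt "0 0 0 0 0 -0.002 -1" --pt "0 0 0 0 0 0 -1"

```text
clock: 11.22
position: [0.4595, -0.3698, 0.0479]
eef_rot: [0.001, -3.142, -0.0]
force: [-0.4, 0.6, -2.3]
gripper_width: 0.0451
```

Request:
step_arm --pt "0 0 0 0 0 -0.001 -1" --pt "0 0 0 0 0 0 -1"

```text
clock: 11.38
position: [0.4597, -0.37, 0.0473]
eef_rot: [-0.001, 3.141, -0.001]
force: [-0.5, -0.1, -2.4]
gripper_width: 0.0451
```

Request:
step_arm --pt "0 0 0 0 0 -0.001 -1" --pt "0 0 0 0 0 -0.001 -1" --pt "0 0 0 0 0 0 -1"

```text
clock: 11.63
position: [0.4597, -0.3702, 0.0463]
eef_rot: [-0.001, 3.141, -0.001]
force: [-0.8, 1.6, 5.1]
gripper_width: 0.045
```

Contact with the floor: release, then rise straight up.

Request:
step_arm --pt "0 0 0 0 0 0 -0.2" --pt "0 0 0 0 0 0 0.1" --pt "0 0 0 0 0 0 0.5" --pt "0 0 0 0 0 0 0.7" --pt "0 0 0 0 0 0 0.7" --pt "0 0 0 0 0 0.01 0.7" --pt "0 0 0 0 0 0.03 0.7" --pt "0 0 0 0 0 0.035 1" --pt "0 0 0 0 0 0.035 1" --pt "0 0 0 0 0 0.01 1"

```text
clock: 12.47
position: [0.4618, -0.3718, 0.1715]
eef_rot: [-0.001, 3.133, -0.011]
force: [0.9, -0.8, 0.1]
gripper_width: 0.0908
```

```bash
python3 - <<'E'
from bench import r
from h import *
c=r.capture("scene");s=r.sense();print(s["position"].round(4),s["eef_rot"].round(3),s["gripper_width"])
np.savez("s5.npz",**c)
cv2.imwrite("pics/s5.png",c["frame"][80:330,130:450][:,:,::-1].repeat(2,0).repeat(2,1))
h=cv2.cvtColor(c["frame"],cv2.COLOR_RGB2HSV);m=((h[...,1]<50)&(h[...,2]>185)).astype(np.uint8)*255
e,a=blob(c,m,(283,167),18);print("D1",e,a,ray(c,*e[0],.085).round(4))
for z in(.091,): print("exp",proj(c,[.46,-.37,z]))
E
```

```text
[ 0.4619 -0.3719  0.1713] [-1.000e-03  3.133e+00 -1.100e-02] 0.09139340459402637
D1 ((282.91290283203125, 167.08445739746094), (15.570711135864258, 20.79874610900879), 84.89319610595703) 261 [ 0.4887 -0.1494]
exp [214.52848051 113.4978538 ]
```

View pics/s5.png

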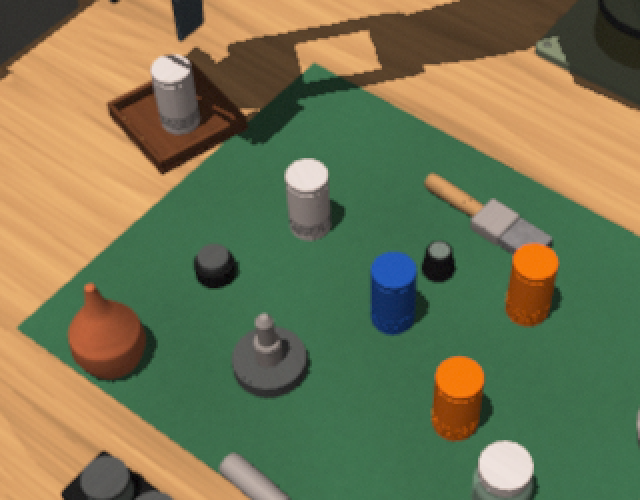

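The first die stands upright near the tray's centre at crop (175,95), and the bystanders look unmoved. Next is the second die at (0.489, -0.150).

Request:
step_arm --pt "0 0 0 0.0029 0.022 0 1" --pt "0 0 0 0.0029 0.022 0 1" --pt "0 0 0 0.0029 0.022 0 1" --pt "0 0 0 0.0029 0.022 0 1" --pt "0 0 0 0.0029 0.022 0 1" --pt "0 0 0 0.0029 0.022 0 1" --pt "0 0 0 0.0029 0.022 0 1" --pt "0 0 0 0.0029 0.022 0 1" --pt "0 0 0 0.0029 0.022 0 1" --pt "0 0 0 0.0029 0.022 0 1" --pt "0 0 0 0 0 0 1" --pt "0 0 0 0 0 0 1"

```text
clock: 13.52
position: [0.488, -0.149, 0.1642]
eef_rot: [0.004, -3.14, -0.0]
force: [-1.2, 0.0, 0.2]
gripper_width: 0.091
```

Request:
step_arm --pt "0 0 0 0 0 -0.02 1" --pt "0 0 0 0 0 -0.02 1" --pt "0 0 0 0 0 -0.01 1" --pt "0 0 0 0 0 0 1" --pt "0 0 0 0 0 0 1"

```text
clock: 13.93
position: [0.4882, -0.1505, 0.1146]
eef_rot: [-0.001, -3.14, -0.0]
force: [0.6, -0.9, 0.7]
gripper_width: 0.0912
```

Request:
step_arm --pt "0 0 0 0.0005 0 -0.015 1" --pt "0 0 0 0 0 -0.015 1" --pt "0 0 0 0 0 -0.015 1" --pt "0 0 0 0 0 -0.015 1" --pt "0 0 0 0 0 -0.0145 1" --pt "0 0 0 0 0 0 1" --pt "0 0 0 0 0 0 0" --pt "0 0 0 0 0 0 -0.2" --pt "0 0 0 0 0 0 -0.4" --pt "0 0 0 0 0 0 -1" --pt "0 0 0 0 0 0 -1" --pt "0 0 0 0 0 0 -1" --force 30

```text
clock: 14.93
position: [0.4893, -0.15, 0.041]
eef_rot: [-0.001, 3.141, -0.0]
force: [-0.1, -1.0, -0.0]
gripper_width: 0.0541
```

Request:
step_arm --pt "0 0 0 0 0 0 -1" --pt "0 0 0 0 0 0 -1" --pt "0 0 0 0 0 0.01 -1" --pt "0 0 0 0 0 0.02 -1" --pt "0 0 0 0 0 0.025 -1" --pt "0 0 0 0 0 0.025 -1" --pt "0 0 0 0 0 0.025 -1" --pt "0 0 0 0 0 0.02 -1" --pt "0 0 0 0 0 0 -1" --pt "0 0 0 0 0 0 -1"

```text
clock: 15.77
position: [0.4891, -0.1498, 0.166]
eef_rot: [-0.001, 3.14, -0.0]
force: [-0.3, -0.3, -3.5]
gripper_width: 0.0456
```

Request:
step_arm --pt "0 0 0 0.017 0.0084 0 -1" --pt "0 0 0 0.017 0.0084 0 -1" --pt "0 0 0 0.017 0.0084 0 -1" --pt "0 0 0 0.017 0.0084 0 -1" --pt "0 0 0 0.017 0.0084 0 -1" --pt "0 0 0 0.017 0.0084 0 -1" --pt "0 0 0 0.017 0.0084 0 -1" --pt "0 0 0 0.017 0.0084 0 -1" --pt "0 0 0 0.017 0.0084 0 -1" --pt "0 0 0 0.0163 0.0081 0 -1" --pt "0 0 0 0 0 0 -1" --pt "0 0 0 0 0 0 -1"

```text
clock: 16.77
position: [0.6573, -0.0656, 0.1623]
eef_rot: [0.002, -3.136, -0.001]
force: [-0.5, -1.4, -3.3]
gripper_width: 0.0458
```

Request:
step_arm --pt "0 0 0 0 0 -0.012 -1" --pt "0 0 0 0 0 -0.012 -1" --pt "0 0 0 0 0 -0.008 -1" --pt "0 0 0 0 0 -0.006 -1" --pt "0 0 0 0 0 -0.006 -1" --pt "0 0 0 0 0 -0.006 -1" --pt "0 0 0 0 0 0 -1"

```text
clock: 17.35
position: [0.6574, -0.0662, 0.114]
eef_rot: [0.0, -3.139, -0.001]
force: [-0.5, 0.8, -2.3]
gripper_width: 0.0458
```

Request:
step_arm --pt "0 0 0 0.0005 0 -0.008 -1" --pt "0 0 0 0 0 -0.006 -1" --pt "0 0 0 0 0 -0.004 -1" --pt "0 0 0 0 0 -0.003 -1" --pt "0 0 0 0 0 -0.003 -1" --pt "0 0 0 0 0 -0.003 -1" --pt "0 0 0 0 0 -0.002 -1" --pt "0 0 0 0 0 0 -1"

```text
clock: 18.02
position: [0.6585, -0.0661, 0.086]
eef_rot: [0.001, -3.141, -0.0]
force: [-0.0, 0.0, -3.6]
gripper_width: 0.0454
```

Past the shoulder (underside about 46 mm) with no contact force, so I continue towards the base.

Request:
step_arm --pt "0 0 0 0 0 -0.005 -1" --pt "0 0 0 0 0 -0.006 -1" --pt "0 0 0 0 0 -0.005 -1" --pt "0 0 0 0 0 -0.003 -1" --pt "0 0 0 0 0 -0.002 -1" --pt "0 0 0 0 0 -0.002 -1" --pt "0 0 0 0 0 -0.001 -1" --pt "0 0 0 0 0 -0.001 -1" --pt "0 0 0 0 0 0 -1" --pt "0 0 0 0 0 0 -1"

```text
clock: 18.85
position: [0.6589, -0.0662, 0.0616]
eef_rot: [-0.001, 3.141, 0.0]
force: [-0.7, 0.7, -3.3]
gripper_width: 0.0455
```

Request:
step_arm --pt "0 0 0 0 0 -0.001 -1" --pt "0 0 0 0 0 -0.001 -1" --pt "0 0 0 0 0 -0.001 -1" --pt "0 0 0 0 0 0 -1" --pt "0 0 0 0 0 0 -1" --pt "0 0 0 0 0 0 -1"

```text
clock: 19.35
position: [0.6592, -0.0663, 0.0607]
eef_rot: [-0.0, 3.14, -0.0]
force: [-2.6, -0.4, 6.5]
gripper_width: 0.0457
```

Base contact: the second die has gone right down, so it is large-bore. Lift it and carry it to the dish.

Request:
step_arm --pt "0 0 0 0 0 0 -1" --pt "0 0 0 0 0 0.005 -1" --pt "0 0 0 0 0 0.015 -1" --pt "0 0 0 0 0 0.02 -1" --pt "0 0 0 0 0 0.02 -1" --pt "0 0 0 0 0 0.02 -1" --pt "0 0 0 0 0 0.02 -1" --pt "0 0 0 0 0 0.015 -1" --pt "0 0 0 0 0 0 -1" --pt "0 0 0 0 0 0 -1"

```text
clock: 20.18
position: [0.659, -0.0662, 0.1739]
eef_rot: [-0.001, 3.14, -0.0]
force: [-0.1, -0.2, -3.8]
gripper_width: 0.0456
```

Request:
step_arm --pt "0 0 0 -0.008 0.016 0 -1" --pt "0 0 0 -0.014 0.0295 0 -1" --pt "0 0 0 -0.014 0.0295 0 -1" --pt "0 0 0 -0.014 0.0295 0 -1" --pt "0 0 0 -0.014 0.0295 0 -1" --pt "0 0 0 -0.014 0.0295 0 -1" --pt "0 0 0 -0.014 0.0295 0 -1" --pt "0 0 0 -0.014 0.0295 0 -1" --pt "0 0 0 -0.014 0.0295 0 -1" --pt "0 0 0 -0.014 0.0295 0 -1" --pt "0 0 0 -0.014 0.0295 0 -1" --pt "0 0 0 -0.014 0.0295 0 -1"

```text
clock: 21.18
position: [0.4949, 0.2751, 0.1716]
eef_rot: [0.0, -3.139, 0.002]
force: [0.0, 0.5, -3.4]
gripper_width: 0.0455
```

Request:
step_arm --pt "0 0 0 -0.014 0.03 0 -1" --pt "0 0 0 -0.0075 0.0145 0 -1" --pt "0 0 0 0 0 0 -1" --pt "0 0 0 0 0 -0.02 -1" --pt "0 0 0 0 0 -0.025 -1" --pt "0 0 0 0 0 -0.025 -1" --pt "0 0 0 0 0 -0.02 -1" --pt "0 0 0 0 0 -0.01 -1" --pt "0 0 0 0 0 0 -1" --pt "0 0 0 0 0 0 -1"

```text
clock: 22.02
position: [0.4753, 0.3183, 0.073]
eef_rot: [-0.0, -3.141, 0.001]
force: [-0.3, -0.8, -2.8]
gripper_width: 0.0454
```

Request:
step_arm --pt "0 0 0 0 0 -0.01 -1" --pt "0 0 0 0 0 -0.008 -1" --pt "0 0 0 0 0 -0.004 -1" --pt "0 0 0 0 0 -0.002 -1" --pt "0 0 0 0 0 -0.001 -1" --pt "0 0 0 0 0 -0.001 -1" --pt "0 0 0 0 0 0 -1" --pt "0 0 0 0 0 0 -1"

```text
clock: 22.68
position: [0.4755, 0.319, 0.0477]
eef_rot: [-0.001, 3.141, 0.001]
force: [-0.2, 0.8, -3.3]
gripper_width: 0.0453
```

Request:
step_arm --pt "0 0 0 0 0 -0.001 -1" --pt "0 0 0 0 0 -0.001 -1" --pt "0 0 0 0 0 0 -1" --pt "0 0 0 0 0 0 -1"

```text
clock: 23.02
position: [0.4755, 0.319, 0.0457]
eef_rot: [-0.001, 3.141, 0.001]
force: [0.3, 0.0, -1.5]
gripper_width: 0.0457
```

Request:
step_arm --pt "0 0 0 0 0 -0.001 -1" --pt "0 0 0 0 0 -0.001 -1" --pt "0 0 0 0 0 0 -1" --pt "0 0 0 0 0 0 -1"

```text
clock: 23.35
position: [0.4756, 0.319, 0.0457]
eef_rot: [-0.001, 3.14, 0.001]
force: [-3.1, -2.0, 11.3]
gripper_width: 0.0455
```

Request:
step_arm --pt "0 0 0 0 0 0.001 -0.2" --pt "0 0 0 0 0 0 0.1" --pt "0 0 0 0 0 0 0.5" --pt "0 0 0 0 0 0 0.7" --pt "0 0 0 0 0 0 0.7" --pt "0 0 0 0 0 0.01 0.7" --pt "0 0 0 0 0 0.03 0.7" --pt "0 0 0 0 0 0.035 0.7" --pt "0 0 0 0 0 0.035 0.7" --pt "0 0 0 0 0 0.03 0.7" --pt "0 0 0 0 0 0 0.7" --pt "0 0 0 0 0 0 0.7"

```text
clock: 24.35
position: [0.4763, 0.3195, 0.1871]
eef_rot: [-0.001, 3.137, 0.005]
force: [0.3, -1.2, -0.4]
gripper_width: 0.0776
```

Request:
step_arm --pt "0 0 0 -0.02 0.02 0 0.7" --pt "0 0 0 -0.02 0.025 0 0.7" --pt "0 0 0 -0.02 0.025 0 0.7" --pt "0 0 0 -0.02 0.025 0 0.7" --pt "0 0 0 -0.02 0.025 0 0.7" --pt "0 0 0 -0.02 0.025 0 0.7" --pt "0 0 0 -0.02 0.025 0 0.7" --pt "0 0 0 0 0 0 0.7" --pt "0 0 0 0 0 0 0.7"

```text
clock: 25.1
position: [0.3338, 0.489, 0.1829]
eef_rot: [0.005, -3.14, 0.004]
force: [0.7, -0.6, 0.3]
gripper_width: 0.0772
```

```bash
python3 - <<'E'
from bench import r
from h import *
c=r.capture("scene");T=r.capture("top");s=r.sense();print(s["position"].round(4),s["force"].round(2),s["clock"])
for n,k,z,p,d in(("scene",c,.09,(.4755,.319),"dish"),("scene",c,.091,(.46,-.37),"tray"),("top",T,.09,(.4755,.319),"dish"),("top",T,.091,(.46,-.37),"tray")):
    h=cv2.cvtColor(k["frame"],cv2.COLOR_RGB2HSV);m=((h[...,1]<50)&(h[...,2]>185)).astype(np.uint8)*255
    try: e,a=blob(k,m,proj(k,[*p,z]),16);print(n,d,np.round(e[0],1),np.round(e[1],1),a,ray(k,*e[0],z).round(4))
    except Exception as x: print(n,d,x)
cv2.imwrite("pics/end.png",c["frame"][:,:,::-1])
E
```

```text
[0.3352 0.4878 0.1834] [-0.05 -0.5   0.44] 25.2
scene dish [486.8 276.1] [19.6 24.9] 394 [0.4749 0.3191]
scene tray [214.9 113.9] [13.  19.1] 203 [ 0.4604 -0.3684]
top dish [151.3 298.8] [22.8 24. ] 440 [0.4745 0.3178]
top tray [524.  312.9] [22.7 24.1] 440 [ 0.4599 -0.37  ]
```

View pics/end.png

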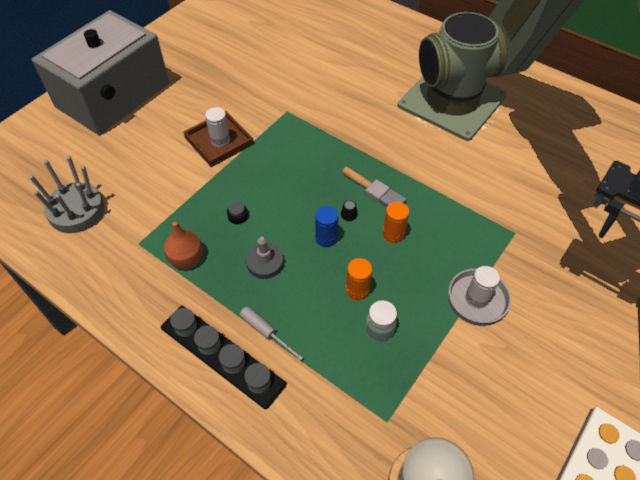

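Both dies stand upright, in the tray at (216,128) and in the dish at (484,285). The arm is clear and the bystanders are where they were.

```bash
python3 -c "
from bench import r
print(r.sign_off())"
```

```text
the job is handed in; nothing more can be done
None
```

Both dies were gauged and sorted one after the other, and the job was handed in at about 25 s of the 72 s allowed. The sign-off gives no verdict.

- **First die:** the die that stood at about (0.52, 0.10) stopped with its underside about 50 mm above the bench, on the shoulder. Lifted slightly, it had only about ±2 mm of free play, so it is small-bore. It now stands in the wooden tray.
- **Second die:** the die that stood at about (0.489, −0.150) went down to the base, underside at about 20 mm, with 6.5 N of contact. It is large-bore and now stands in the steel dish.

**Last checks:** both cameras put each die within about 5 mm of its container's centre. The picture shows both upright, the bystanders apparently where they were, and the arm clear. The two views differed by about 2 mm on the dies and 5 mm on the tray and dish centres, well inside the 36 mm tolerance. I judged the bystanders by eye and did not measure them. No check failed.

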